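# Lay up the condiment caddy for the table

### The arm

A 6-joint arm with a two-finger parallel gripper is mounted at the origin on a cart in front of the work surface, level with it; the furniture and walls round the work are solid. World frame = base frame: x ahead of the robot, y to its left, z up, the work surface at z = 0. Lengths are in mm, angles in rad, forces in N, time in s.
With the tool pointing down it reaches from about 350 to 975 mm from the base axis. Payload 7.1 kg.
Tool frame: the origin (TCP) lies on the centre line of the jaws, within the pads' length; the fingertips stand 17 mm ahead of it and the grasp point (between the pads) lies 2 mm behind it (tip_extent is the distance from the TCP to the fingertips, in mm); z points along the fingers, y is the line along which they close (so a half turn about z gives the same grasp; the last joint's range is limited). The gripper opens to 88 mm and grips with 3 to 60 N. Pads are 20 mm wide; open, the fingers measure 115 mm over their backs; the gripper's body (75 mm by 178 mm) begins 61 mm behind the grasp point.
Start: joints at [1.313, 0.423, 1.63, -0, 1.089, -0.019], TCP at [147.804, 607.255, 239.675] pointing down, gripper open.
Joint ranges: [-3, 3], [-0.9, 2.11], [0.09, 2.58], [-1.31, 4.45], [0.11, 2.69], [-2.54, 2.54]. Speed limits (rad/s): [2.39, 2.39, 3.01, 3.14, 3.14, 3.14].

### API

Orientations are given as a rotation vector (axis times angle).
In Python, from workcell import get_obs, get_image, camera_model, close_job, look_for, outline_of, pinpoint, tip_extent gives the robot as it stands.
- The arm moves only by the shell command python3 -m jog 'ROWS'. ROWS is text: rows parted by semicolons, each of 7 numbers parted by spaces: the shift along the tool's x, y, z as a fraction of full scale, then the turn, a rotation vector about the tool's x, y, z as a fraction of full scale, then the closure, from -1 (fully open) to 1 (shut). A call has 1 to 8 rows; each row is the pose to reach, as a shift and turn from the pose commanded when the call began, along the tool's axes at that moment; what a row does not reach only later rows make up. Full scale, the value 1, is 0.2 m for a shift and 30 degrees for a turn. A row lasts 1/10 s, in which the tool goes at most 50 mm and 8.59 degrees, less where a joint would pass 70% of its speed; a pose out of reach is approached as far as the arm can. A call with a number of a shift or a turn outside -1 to 1 is refused whole. A call with a gripper value outside its range is refused whole. The fingers move at their own pace and stop on an object; the grip force is fixed at half the most. Time passes only in rows, so rows that repeat a pose let the fingers close. It gives the time, the measured TCP pose, the force, the opening and the grip force at its end, in the units of the state.
- get_obs(): the state, without advancing time (a new reading comes with each control period).
- get_image(name): name is "side" or "top" or "wrist"; returns the picture (384x512x3 uint8, red, green, blue); there is no depth.
- camera_model(name): a dict with "fx", "fy", "cx", "cy" (pixels), "dist_coeffs" ([k1, k2, p1, p2, k3] as OpenCV has them; the pictures are not rectified), "origin" and "orientation" of the camera in the world; the wrist camera has in their place "tool_from_camera" (4x4, takes a point from camera to tool coordinates, whose origin is the TCP and whose axes are the flange's). Camera axes: x right, y down, z forward; pixel columns grow to the right and rows downward; lengths in mm; the calibration is good to about 2 mm. A picture is of the moment at which its call begins: read the wrist's pose just before it. camera_model takes no time and is no camera call.
- close_job(): hands the job in; it is judged then, once.
Trained networks look in the newest picture that a camera, given by its name, has taken for a name from the list of things; names that differ only in an ending like _2 or _b are one class to them, and where a whole thing is asked for, a point or a joint stands for the part that bears it (a point fixed in the world has none). Each returns a list of dicts, best first, with "confidence" (0 to 1); they miss things now and then, are a little off and sometimes report something else, mostly with a low value. They report only what shows in the picture. A call takes as long as a camera call. They do not tell look-alikes from the thing itself.
- look_for(target, camera): "xyz" ([x, y, z] in mm, in the coordinates of the camera as it stood for that picture, good to about 4 mm: the middle of the surface that is visible of it).
- outline_of(target, camera): "mask" (384x512 bool, what is visible of it).
- pinpoint(target, camera): "xyz" ([x, y, z] in mm, in the coordinates of the camera as it stood for that picture, good to about 4 mm: a listed point, or the origin of a listed thing).
The state is a dict: "t": time; "qpos": joint angles; "qvel": joint speeds; "joint_torque": joint torques, N m; "ee_pos": TCP position; "orientation": TCP orientation; "ft_force": force on the tool from outside, world axes, zero at the start; "moment": the same for the moment, N m; "width": finger opening in mm; "grasp_force": force on a finger pad.
Only numpy, scipy, OpenCV 4.12 (cv2) and the standard library are available. Lean on these libraries where they do the work, as an engineer would, in place of code of your own. Each camera call takes 0.05 s, during which the arm holds its last target. There are 200 camera calls.

### The job

Fill the condiment caddy for the table, the tall things behind and the short ones in front. The pepper mill and the black-capped sauce bottle already stand at the two ends of its back row: stand the vinegar bottle between them, the salt shaker in the compartment in front of the pepper mill, the mustard jar in the one in front of the sauce bottle, and the spice jar in front of the vinegar, between salt and mustard. Each must stand upright on the floor of its compartment, set down rather than dropped; do not knock over what already stands in the caddy, and do not shift the caddy, the striped mug, the small tin or the coffee cup.

Things in the scene. Friction and masses are not known exactly. Their poses are not given: they have to be found in the camera images.
- caddy: Loose pale wood caddy, 166 (x) by 246 mm (y), 1.5 kg; origin under its centre, +x away from the robot, turned up to 0.25 rad. 2 rows of 3 compartments, 74 mm square, floor 8 mm up; centres at own x = -40 (front, nearer the robot) and +40 mm (back), own y = +80 (left), 0, -80 mm. Boards 6 mm thick; dividers 30 mm high, front and back walls 36, end boards 50 with a hand slot.
- pepper_mill: Turned wooden pepper mill, 58 mm in diameter, 160 mm tall; origin at the centre of its foot, z up. Stands in the back row of the caddy, at the left or the right end, and stays there.
- sauce_bottle: Slim clear bottle with brown sauce and a black cap, 48 mm in diameter, 178 mm tall; origin at the centre of its foot, z up. Stands in the back row of the caddy, at the other end from the mill, and stays there.
- vinegar_bottle: Small slim clear vinegar bottle with a red cap, standing on the worktop; body 44 mm in diameter, narrowing to the cap, 158 mm tall; cap 23 mm in diameter, 144 to 158 mm above the foot, a good place to grip from above; origin at the centre of its foot, z up. About 0.2 kg. (The similar pair of bottles far back behind the hob is not meant.)
- salt_shaker: Glass salt shaker with a grey domed top, standing on the worktop; 44 mm in diameter (34 mm over the dome, from 74 mm up), 90 mm tall; origin at the centre of its foot, z up. About 0.1 kg.
- mustard_jar: Squat, wide mustard jar with a broad red lid, standing on the worktop; 60 mm in diameter, 86 mm tall, lid 56 mm in diameter; origin at the centre of its foot, z up. About 0.36 kg.
- spice_jar: Slim glass spice jar with a red cap, standing on the worktop; body 42 mm in diameter, cap 45 mm in diameter from 85 mm up, 106 mm tall; origin at the centre of its foot, z up. About 0.11 kg.
- striped_mug: Mug with dark stripes, 86 mm across the body, 120 mm with its handle, 90 mm tall, near the front right of the worktop; origin under the middle of its 120 mm length. A bystander.
- small_tin: Small food tin, 57 mm in diameter, 72 mm tall, on the left by the hob; origin at the centre of its underside. A bystander.
- coffee_cup: Small white coffee cup, 62 mm across the body, 92 mm with its handle, 51 mm tall, on the right; origin under the middle of its 92 mm length. A bystander.
Not all that is in view belongs to the job. Leave any purple look-alike of the sauce_bottle alone.

How it is judged:
By the outcome, as a careful person would: the job done as asked, in the order asked, and still so for the second after the job is handed in, with the robot touching nothing.
It also fails if it takes over 99 s, if anything falls off the work surface, if the arm or the gripper's body presses on something with over 40 N, if the wrist force passes 120 N, or if a joint passes its speed limit or range.

## Working session

There is one attempt and no reset: what is moved stays moved. The work goes in short steps, Python scripts to look and compute and a shell command to move; the robot and the scene stay as the last step left them, time stands still between calls to the robot, and variables do not carry over. Pictures are saved under pics/ and viewed, at most 14 in all, crops included, and the job is handed in when it is done.

```bash
ls; mkdir -p pics
cat > h.py <<'E'
import numpy as np,cv2
from scipy.spatial.transform import Rotation as R
from workcell import *
def cam(name):
    m=camera_model(name)
    if 'tool_from_camera' in m:
        o=get_obs();T=np.eye(4);T[:3,:3]=R.from_rotvec(o['orientation']).as_matrix();T[:3,3]=o['ee_pos']
        return T@np.array(m['tool_from_camera'])
    T=np.eye(4);q=np.array(m['orientation']);T[:3,:3]=q if q.shape==(3,3) else R.from_rotvec(q).as_matrix();T[:3,3]=m['origin'];return T
def w(T,p): return (T@np.r_[p,1])[:3]
def px(name,T,P):
    m=camera_model(name);c=np.linalg.inv(T)@np.r_[P,1]
    K=np.array([[m['fx'],0,m['cx']],[0,m['fy'],m['cy']],[0,0,1]])
    return cv2.projectPoints(c[None,:3],np.zeros(3),np.zeros(3),K,np.array(m['dist_coeffs']))[0].ravel()
def ray(name,T,u,z):
    m=camera_model(name);K=np.array([[m['fx'],0,m['cx']],[0,m['fy'],m['cy']],[0,0,1]])
    n=cv2.undistortPoints(np.array([[u]],float),K,np.array(m['dist_coeffs'])).ravel()
    d=T[:3,:3]@np.r_[n,1];return T[:3,3]+d*(z-T[2,3])/d[2]
def save(name,f,crop=None,s=1):
    im=get_image(name)[:,:,::-1]
    if crop: im=im[crop[1]:crop[3],crop[0]:crop[2]]
    cv2.imwrite('pics/'+f,cv2.resize(im,None,fx=s,fy=s,interpolation=cv2.INTER_CUBIC));return im
E
python3 - <<'E'
from h import *
print(get_obs())
ims=[]
for c in ['top','side']:
    T=cam(c);save(c,c+'0.png',s=1.5);print(c,T[:3,3].round(),T[:3,2].round(2))
    for t in 'caddy pepper_mill sauce_bottle vinegar_bottle salt_shaker mustard_jar spice_jar'.split():
        for d in pinpoint(t,c)[:4]:
            P=w(T,d['xyz']);print(c,t,round(d['confidence'],2),P.round(),px(c,T,P).round())
E
```

```text
pics
{'t': 0.0, 'qpos': array([ 1.31301851e+00,  4.23821477e-01,  1.63072381e+00,  9.59245389e-06,
        1.08857056e+00, -1.89981339e-02]), 'qvel': array([-0.00111407,  0.00081077,  0.00027774,  0.00129416, -0.00077858,
        0.00096893]), 'joint_torque': array([ 1.31157325e-03, -5.44615674e+01, -2.73674852e+01,  6.46082824e-02,
        2.26203469e-02, -1.43262837e-04]), 'ee_pos': array([147.65614528, 606.74866835, 238.90047724]), 'orientation': array([-3.74164645e-01, -3.11901051e+00,  2.36774255e-03]), 'ft_force': array([-0.07032221,  0.0375119 , -0.05076343]), 'moment': array([0.02764561, 0.02518161, 0.02244216]), 'grasp_force': 0.0, 'width': 87.86395046916513}
top [ 391.   -9. 1298.] [ 0.12 -0.01 -0.99]
top caddy 0.96 [484. -72.   1.] [273. 210.]
top pepper_mill 0.89 [ 512. -155.    8.] [300. 201.]
top sauce_bottle 0.85 [380. 332.   2.] [144. 243.]
top sauce_bottle 0.63 [543.  -3.   9.] [251. 191.]
top sauce_bottle 0.62 [589. 190.   2.] [191. 177.]
top sauce_bottle 0.6 [ 494. -270.    1.] [336. 207.]
top vinegar_bottle 0.52 [454. 202.  -1.] [186. 220.]
top salt_shaker 0.66 [588. 191.  -1.] [191. 178.]
top mustard_jar 0.74 [ 690. -112.    2.] [286. 146.]
top mustard_jar 0.38 [544.   0.  12.] [251. 191.]
top spice_jar 0.6 [590. 194.  -2.] [190. 177.]
top spice_jar 0.58 [689.  52.  -1.] [235. 147.]
top spice_jar 0.42 [687. 192.  -3.] [191. 147.]
side [699. 672. 980.] [-0.14 -0.59 -0.79]
side caddy 0.7 [ 690. -114.    3.] [201. 187.]
side caddy 0.57 [482. -66.   1.] [272. 186.]
side pepper_mill 0.57 [ 504. -158.    9.] [257. 163.]
side sauce_bottle 0.73 [ 494. -269.    2.] [252. 140.]
side sauce_bottle 0.7 [376. 331.   3.] [356. 299.]
side sauce_bottle 0.59 [543.   3.   8.] [258. 206.]
side vinegar_bottle 0.76 [456. 201.   2.] [308. 260.]
side salt_shaker 0.79 [585. 191.  -2.] [260. 269.]
side mustard_jar 0.97 [ 688. -111.    2.] [202. 188.]
```

View pics/top0.png

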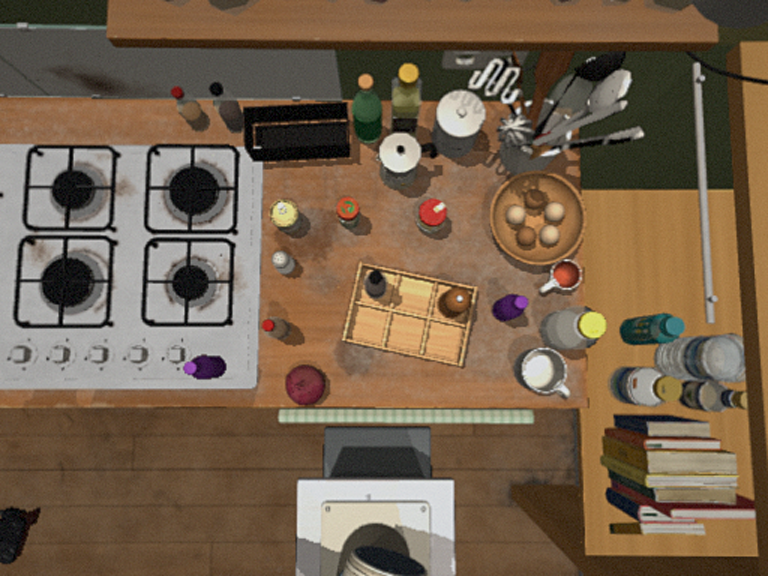

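View pics/side0.png

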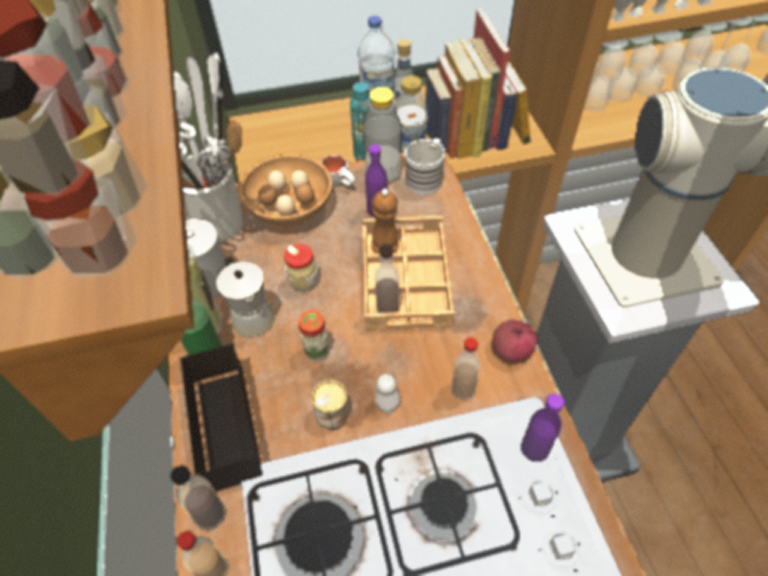

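Candidates in the top view (pixels at 512 scale):
- **Vinegar:** red caps at (182,218) and (120,65). The second belongs to the pair behind the hob, so the first is meant.
- **Sauce look-alikes:** the purple ones are at (138,245) and (340,204). The black-capped one at (251,190), standing in the back left of the caddy, is the real bottle.
- **Spice and mustard:** spice is the slim red cap at (231,141) and mustard the broad red lid at (288,142).
- **Salt and tin:** salt is at (189,175) and the tin at (190,143).

I'll confirm these in one crop.

```bash
cat >> h.py <<'E'
def state():
    o=get_obs();M=R.from_rotvec(o['orientation']).as_matrix()
    return o,M
def go(p,yaw=None):
    "fractions from present pose to world TCP p; turn to tool y at angle yaw from world y, pointing down"
    o,M=state();s=M.T@(np.array(p)-o['ee_pos'])/200
    t=np.zeros(3)
    if yaw is not None:
        c,n=np.cos(yaw),np.sin(yaw);G=np.array([[-c,-n,0],[-n,c,0],[0,0,-1.]])
        t=R.from_matrix(M.T@G).as_rotvec()/np.radians(30)
    return s.round(3),t.round(3)
E
python3 - <<'E'
from h import *
save('top','cand.png',(170,125,330,250),4.8)
print(np.array(camera_model('wrist')['tool_from_camera']).round(2))
o,M=state();print(M.round(3))
print(go([456-100,201,330],-0.19))
E
```

```text
[[   0.     -0.97   -0.25   67.84]
 [   1.      0.     -0.      0.27]
 [   0.     -0.25    0.97 -146.49]
 [   0.      0.      0.      1.  ]]
[[-0.972  0.237  0.   ]
 [ 0.237  0.972  0.   ]
 [ 0.     0.    -1.   ]]
(array([-1.492, -1.727, -0.452]), array([ 0.   , -0.   , -0.093]))
```

View pics/cand.png

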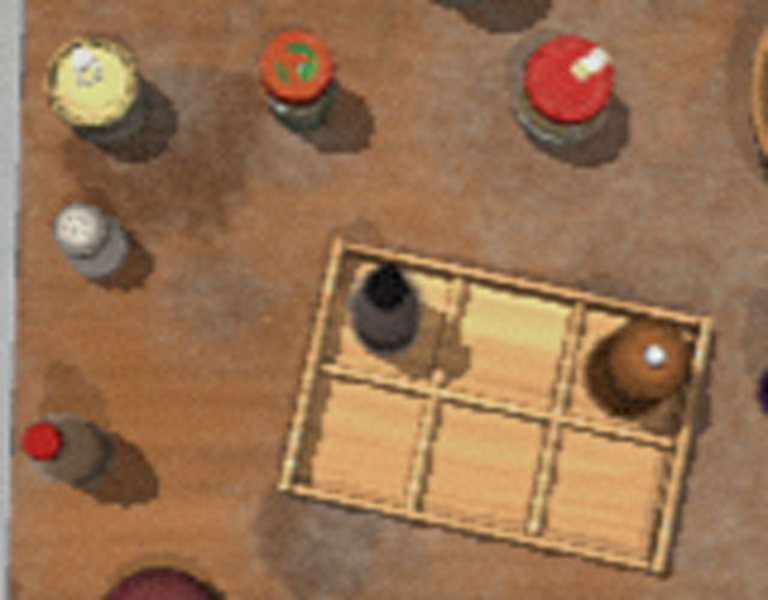

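The crop confirms it: vinegar (40,440), salt (80,230), spice (297,65), mustard (570,80), and the tin is yellow at (92,82). Sauce stands back left and the mill back right in the caddy. Moving above the vinegar.

```bash
python3 -m jog '-0.8 -0.86 -0.25 0 0 -0.09 -1;-0.8 -0.86 -0.25 0 0 -0.09 -1;-0.8 -0.86 -0.25 0 0 -0.09 -1;-0.8 -0.86 -0.25 0 0 -0.09 -1;-0.8 -0.86 -0.25 0 0 -0.09 -1;-0.8 -0.86 -0.25 0 0 -0.09 -1'
python3 - <<'E'
from h import *
T=cam('top')
for a in [(338,243),(707,322),(663,570),(285,488)]:
    u=(a[0]/4.8+170-.4,a[1]/4.8+125-.4);print(ray('top',T,u,50).round(1))
print(go([456,201,310],-0.195))
E
```

```text
t: 1.45
ee_pos: [264.2, 399.4, 290.9]
orientation: [0.306, 3.125, 0.001]
ft_force: [0.2, 1.2, 0.8]
width: 87.9
grasp_force: 0.0
[587.9  32.2  50. ]
[ 537.8 -202.9   50. ]
[ 381.2 -172.8   50. ]
[431.9  64.5  50. ]
(array([-1.133, -0.787, -0.095]), array([ 0.002,  0.002, -0.001]))
```

```bash
python3 -m jog '-0.98 -0.79 -0.1 0 0 -0.02 -1;-0.98 -0.79 -0.1 0 0 -0.02 -1;-0.98 -0.79 -0.1 0 0 -0.02 -1;-0.98 -0.79 -0.1 0 0 -0.02 -1;-0.98 -0.79 -0.1 0 0 -0.02 -1;-0.98 -0.79 -0.1 0 0 -0.02 -1;-0.98 -0.79 -0.1 0 0 -0.02 -1'
cat >> h.py <<'E'
def see(t,zt,f=None,near=None):
    "wrist: network origin, plus bounding circle of the mask"
    T=cam('wrist');im=get_image('wrist')
    if f: cv2.imwrite('pics/'+f,im[:,:,::-1])
    for d in pinpoint(t,'wrist')[:3]:
        P=w(T,d['xyz']);print('pin',t,round(d['confidence'],2),P.round(1),px('wrist',T,P).round())
    for d in look_for(t,'wrist')[:2]:
        P=w(T,d['xyz']);print('look',t,round(d['confidence'],2),P.round(1))
    return T,im
E
python3 - <<'E'
from h import *
T,im=see('vinegar_bottle',158,'w1.png')
m=cv2.inRange(cv2.cvtColor(im,cv2.COLOR_RGB2HSV),(0,150,80),(8,255,255))|cv2.inRange(cv2.cvtColor(im,cv2.COLOR_RGB2HSV),(172,150,80),(180,255,255))
n,l,s,c=cv2.connectedComponentsWithStats(m)
for i in range(1,n):
    if s[i,4]>60: print(s[i],c[i].round(),ray('wrist',T,c[i],154).round(1))
print(get_obs()['ee_pos'])
E
```

```text
t: 2.15
ee_pos: [425.5, 209.6, 309.5]
orientation: [-0.289, -3.128, -0.001]
ft_force: [-0.5, -0.4, 0.5]
width: 87.6
grasp_force: 0.0
pin vinegar_bottle 0.86 [455.2 199.   -1.8] [253. 183.]
look vinegar_bottle 0.58 [448.2 202.5 108.7]
[243 201  19  19 257] [252. 210.] [454.4 199.2 154. ]
[424.00466694 211.0000772  309.36845678]
```

View pics/w1.png

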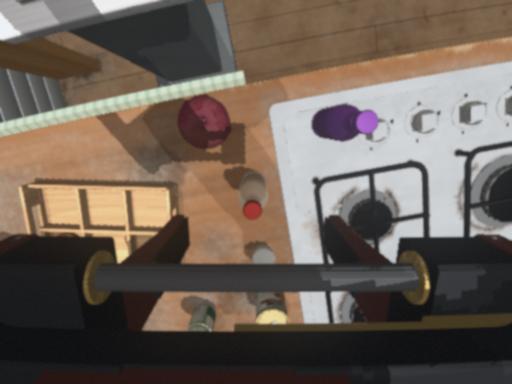

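The wrist picture shows the red cap at (252,210), which puts it at (454.5, 199). That agrees with the network.

Run:
```python
from h import *
print(go([454.6,199.2,149],-0.205))
```

```text
(array([-0.162, -0.031,  0.802]), array([-0.   , -0.002,  0.048]))
```

```bash
python3 -m jog '-0.162 -0.03 0.1 0 0 0.045 -1;-0.162 -0.03 0.3 0 0 0.045 -1;-0.162 -0.03 0.5 0 0 0.045 -1;-0.162 -0.03 0.7 0 0 0.045 -1;-0.162 -0.03 0.8 0 0 0.045 -1;-0.162 -0.03 0.8 0 0 0.045 -1;-0.162 -0.03 0.8 0 0 0.045 -1;-0.162 -0.03 0.8 0 0 0.045 -1'; python3 -c "
from h import *
print(go([454.6,199.2,149],-0.205))"
```

```text
t: 3.1
ee_pos: [456.3, 199.2, 151.1]
orientation: [0.319, 3.123, 0.002]
ft_force: [-0.9, 0.2, -0.6]
width: 87.8
grasp_force: 0.0
(array([ 0.008, -0.002,  0.01 ]), array([0.003, 0.004, 0.003]))
```

```bash
python3 -m jog '0 0 0 0 0 0 0.3;0 0 0 0 0 0 1;0 0 0 0 0 0 1;0 0 0 0 0 0 1;0 0 0 0 0 0 1;0 0 0 0 0 0 1;0 0 0 0 0 0 1;0 0 0 0 0 0 1'
```

```text
t: 3.9
ee_pos: [455.7, 198.1, 149.6]
orientation: [-0.321, -3.125, 0.0]
ft_force: [0.3, -0.5, -0.1]
width: 27.3
grasp_force: 0.2
```

```bash
python3 -m jog '0 0 0 0 0 0 1;0 0 0 0 0 0 1;0 0 0 0 0 0 1;0 0 -0.05 0 0 0 1;0 0 -0.2 0 0 0 1;0 0 -0.4 0 0 0 1;0 0 -0.6 0 0 0 1;0 0 -0.8 0 0 0 1'; python3 -m jog '0 0 -0.25 0 0 0 1;0 0 -0.25 0 0 0 1;0 0 -0.25 0 0 0 1;0 0 -0.25 0 0 0 1'
python3 - <<'E'
from h import *
C=np.array([485.5,-70]);y=-.205;Rc=np.array([[np.cos(y),-np.sin(y)],[np.sin(y),np.cos(y)]])
for n,v in dict(vin=(40,0),salt=(-40,-80),mus=(-40,80),spi=(-40,0),mill=(40,-80),sau=(40,80)).items(): print(n,(C+Rc@v).round(1))
print(go([*(C+Rc@[40,0]),360],y))
E
```

```text
t: 4.7
ee_pos: [455.2, 197.9, 311.9]
orientation: [0.321, 3.125, -0.0]
ft_force: [0.8, 0.2, -1.3]
width: 23.3
grasp_force: 29.3
t: 5.1
ee_pos: [454.7, 197.7, 358.5]
orientation: [-0.321, -3.123, 0.002]
ft_force: [0.0, 0.5, -0.9]
width: 23.3
grasp_force: 29.3
vin [524.7 -78.1]
salt [ 430.1 -140.2]
mus [462.6  16.5]
spi [446.3 -61.9]
mill [ 508.4 -156.5]
sau [5.409e+02 2.000e-01]
(array([-0.623, -1.279, -0.007]), array([-0.003, -0.004,  0.   ]))
```

```bash
python3 -m jog '-0.1 -0.2 0 0 0 0 1;-0.2 -0.4 0 0 0 0 1;-0.3 -0.6 0 0 0 0 1;-0.4 -0.8 0 0 0 0 1;-0.5 -0.95 0 0 0 0 1;-0.623 -1 0 0 0 0 1;-0.623 -1 0 0 0 0 1;-0.623 -1 0 0 0 0 1'
python3 -m jog '0 -0.14 0 0 0 0 1;0 -0.28 0 0 0 0 1;0 -0.28 0 0 0 0 1;0 -0.28 0 0 0 0 1;0 -0.28 0 0 0 0 1'
python3 - <<'E'
from h import *
save('wrist','w2.png');save('top','t2.png',(210,140,340,240),4.8)
print(get_obs()['ee_pos'],go([524.7,-78.1,360],-.205))
T=cam('wrist')
for t in ['caddy','pepper_mill','sauce_bottle']:
  for c in ['wrist','top','side']:
    if c!='wrist': get_image(c)
    for d in pinpoint(t,c)[:2]: print(t,c,round(d['confidence'],2),w(cam(c),d['xyz']).round())
E
```

```text
t: 5.9
ee_pos: [536.1, -23.2, 357.5]
orientation: [-0.322, -3.121, -0.0]
ft_force: [-0.5, -0.0, -1.0]
width: 23.0
grasp_force: 29.3
t: 6.4
ee_pos: [525.3, -76.8, 359.3]
orientation: [-0.32, -3.124, -0.001]
ft_force: [-0.6, -0.6, -1.1]
width: 23.3
grasp_force: 29.3
[525.55686975 -76.84627513 359.5529771 ] (array([ 0.003, -0.007, -0.002]), array([ 0.   , -0.001,  0.003]))
caddy wrist 0.7 [ 558. -375.   -3.]
caddy wrist 0.66 [485. -62.   2.]
caddy top 0.76 [486. -70.   1.]
caddy side 0.58 [483. -65.   0.]
pepper_mill wrist 0.86 [ 508. -160.    7.]
pepper_mill top 0.63 [ 509. -153.    8.]
pepper_mill side 0.86 [ 507. -157.   10.]
sauce_bottle wrist 0.88 [ 502. -267.    2.]
sauce_bottle wrist 0.72 [541.   2.  11.]
sauce_bottle top 0.79 [ 495. -267.   -2.]
sauce_bottle top 0.69 [546.   1.   7.]
sauce_bottle side 0.87 [540.   5.  12.]
sauce_bottle side 0.61 [ 496. -267.    3.]
```

View pics/w2.png

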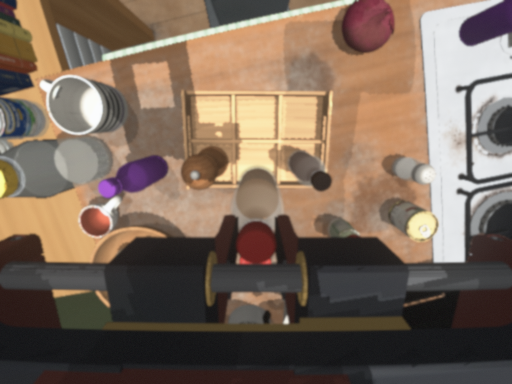

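The wrist view shows the bottle hanging upright over the back middle compartment, with sauce at (310,165), the mill at (205,168) and the caddy aligned with the tool. Lowering.

```bash
python3 -m jog '0 0 0.2 0 0 0 1;0 0 0.4 0 0 0 1;0 0 0.55 0 0 0 1;0 0 0.7 0 0 0 1;0 0 0.85 0 0 0 1;0 0 0.95 0 0 0 1;0 0 0.95 0 0 0 1;0 0 0.95 0 0 0 1'; python3 -m jog '0 0 0.02 0 0 0 1;0 0 0.035 0 0 0 1;0 0 0.045 0 0 0 1;0 0 0.045 0 0 0 1'
```

```text
t: 8.05
ee_pos: [525.9, -78.0, 170.0]
orientation: [-0.321, -3.125, -0.0]
ft_force: [1.5, -0.1, -0.6]
width: 23.0
grasp_force: 29.3
t: 8.45
ee_pos: [525.6, -77.9, 160.8]
orientation: [0.321, 3.125, -0.0]
ft_force: [-0.1, -0.1, -1.2]
width: 23.2
grasp_force: 29.3
```

```bash
python3 -m jog '0 0 0.007 0 0 0 1;0 0 0.01 0 0 0 1;0 0 0.014 0 0 0 1;0 0 0.014 0 0 0 1'
```

```text
t: 8.85
ee_pos: [525.6, -77.9, 157.8]
orientation: [-0.321, -3.125, 0.0]
ft_force: [-0.1, -0.1, -1.5]
width: 23.1
grasp_force: 29.3
```

```bash
python3 -m jog '0 0 0.004 0 0 0 1;0 0 0.006 0 0 0 1;0 0 0.006 0 0 0 1'; python3 -c "
from h import *
print(get_obs()['ft_force'],get_obs()['moment'])"
```

```text
t: 9.15
ee_pos: [526.6, -78.0, 157.6]
orientation: [0.321, 3.123, -0.0]
ft_force: [-0.7, 0.6, 5.9]
width: 23.4
grasp_force: 30.0
[-0.6735351   0.60881218  5.94316317] [ 0.0381417   0.13611473 -0.08075451]
```

Contact at the expected height. Opening only a little, then rising.

```bash
python3 -m jog '0 0 0 0 0 0 0.3;0 0 0 0 0 0 0.15;0 0 0 0 0 0 0.1;0 0 0 0 0 0 0.1;0 0 0 0 0 0 0.1;0 0 0 0 0 0 0.1;0 0 -0.1 0 0 0 0.1;0 0 -0.25 0 0 0 0.1'; python3 -m jog '0 0 -0.2 0 0 0 0;0 0 -0.4 0 0 0 0;0 0 -0.6 0 0 0 -1;0 0 -0.6 0 0 0 -1;0 0 -0.6 0 0 0 -1'
python3 - <<'E'
from h import *
for c in ['top','side']:
    get_image(c)
    for t in ['vinegar_bottle','salt_shaker']:
        for d in pinpoint(t,c)[:3]: print(t,c,round(d['confidence'],2),w(cam(c),d['xyz']).round())
print(go([587,191,330],-.205))
E
```

```text
t: 9.95
ee_pos: [524.3, -77.6, 205.6]
orientation: [-0.321, -3.121, -0.0]
ft_force: [-0.2, 0.2, 0.1]
width: 39.6
grasp_force: 0.0
t: 10.45
ee_pos: [525.8, -77.9, 327.4]
orientation: [0.321, 3.123, -0.0]
ft_force: [0.8, 0.9, -0.0]
width: 64.2
grasp_force: 0.0
vinegar_bottle top 0.59 [526. -72.   7.]
salt_shaker top 0.73 [589. 193.   1.]
vinegar_bottle side 0.64 [523. -77.   7.]
salt_shaker side 0.83 [591. 188.  -2.]
(array([-0.03 ,  1.379, -0.023]), array([-0.   , -0.005,  0.   ]))
```

```bash
python3 -m jog '0 0.25 0 0 0 0 -1;0 0.5 0 0 0 0 -1;0 0.75 0 0 0 0 -1;0 0.95 0 0 0 0 -1;0 0.95 0 0 0 0 -1'; python3 -m jog '0.1 0.2 0 0 0 0 -1;0.1 0.43 0 0 0 0 -1;0.1 0.43 0 0 0 0 -1;0.1 0.43 0 0 0 0 -1;0.1 0.43 0 0 0 0 -1'
python3 - <<'E'
from h import *
T,im=see('salt_shaker',90)
save('wrist','w3.png')
print(get_obs()['ee_pos'])
for P in ([588,191,90],[588,191,74]): print(px('wrist',T,P))
print(go([588,191,64],-.205))
E
```

```text
t: 11.25
ee_pos: [564.7, 112.2, 325.7]
orientation: [-0.314, -3.125, -0.001]
ft_force: [0.8, 0.4, -0.6]
width: 87.4
grasp_force: 0.0
t: 11.75
ee_pos: [561.9, 195.0, 326.1]
orientation: [-0.322, -3.124, 0.002]
ft_force: [0.1, -0.8, 0.2]
width: 88.0
grasp_force: 0.0
pin salt_shaker 0.71 [591.4 189.9  -0.6] [257. 181.]
pin salt_shaker 0.55 [ 506.1 -156.6    5.8] [ 60. 175.]
look salt_shaker 0.77 [583.1 196.2  82.4]
look salt_shaker 0.38 [452.4 -53.9  10.8]
[562.20981204 195.20515626 326.70114099]
[257.14673936 190.70362574]
[257.12546307 188.21109419]
(array([-0.131,  0.006,  1.313]), array([-0.   , -0.   , -0.002]))
```

View pics/w3.png

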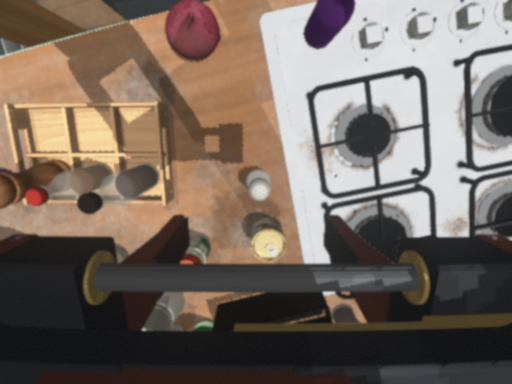

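The salt dome shows at (259,187), consistent with (587,190). The tin behind it is clear of the gripper.

```bash
python3 -m jog '-0.125 -0.002 0.2 0 0 0 -1;-0.125 -0.002 0.4 0 0 0 -1;-0.125 -0.002 0.6 0 0 0 -1;-0.125 -0.002 0.8 0 0 0 -1;-0.125 -0.002 0.8 0 0 0 -1;-0.125 -0.002 0.8 0 0 0 -1'; python3 -m jog '0 0 0.2 0 0 0 -1;0 0 0.4 0 0 0 -1;0 0 0.51 0 0 0 -1;0 0 0.51 0 0 0 -1;0 0 0.51 0 0 0 -1'; python3 -c "
from h import *
print(go([586.7,190,64],-0.205))"
```

```text
t: 12.55
ee_pos: [586.7, 190.5, 167.0]
orientation: [-0.322, -3.124, 0.001]
ft_force: [0.1, -0.3, 1.0]
width: 87.8
grasp_force: 0.0
t: 13.05
ee_pos: [588.3, 191.4, 67.1]
orientation: [0.321, 3.122, 0.002]
ft_force: [0.4, -0.4, 0.6]
width: 87.3
grasp_force: 0.0
(array([ 0.007, -0.008,  0.015]), array([0.003, 0.005, 0.   ]))
```

```bash
python3 -m jog '0 0 0 0 0 0 0.2;0 0 0 0 0 0 0.6;0 0 0 0 0 0 1;0 0 0 0 0 0 1;0 0 0 0 0 0 1;0 0 0 0 0 0 1;0 0 0 0 0 0 1;0 0 0 0 0 0 1'
```

```text
t: 13.85
ee_pos: [586.6, 191.0, 64.6]
orientation: [0.321, 3.125, 0.0]
ft_force: [0.8, 1.3, -0.0]
width: 35.3
grasp_force: 29.7
```

The opening is 35 mm rather than 44, so I'll look at the grip before lifting.

Run:
```python
from h import *
a=get_image('wrist')[:,:,::-1];b=get_image('side')[:,:,::-1]
T=cam('side');u=px('side',T,[587,190,60]).astype(int);print(u)
b=b[max(0,u[1]-60):u[1]+60,u[0]-60:u[0]+60]
cv2.imwrite('pics/g1.png',np.hstack([cv2.resize(a[100:340,100:420],(400,300)),cv2.resize(b,(300,300))]))
```

```text
[258 257]
```

View pics/g1.png

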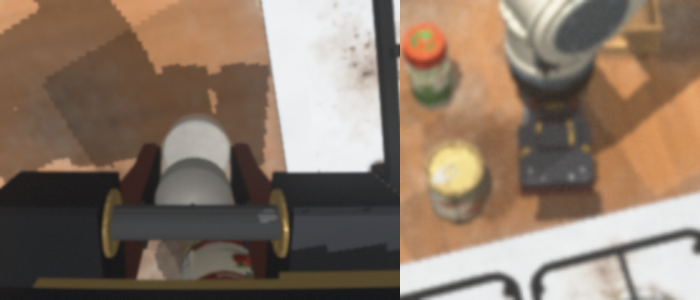

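The shaker sits upright and centred between the fingers; it tapers. Lifting.

```bash
python3 -m jog '0 0 -0.05 0 0 0 1;0 0 -0.2 0 0 0 1;0 0 -0.4 0 0 0 1;0 0 -0.6 0 0 0 1;0 0 -0.8 0 0 0 1;0 0 -1 0 0 0 1;0 0 -1 0 0 0 1;0 0 -1 0 0 0 1'
python3 -c "
from h import *
print(go([430.5,-139.5,264],-0.205),get_obs()['ee_pos'])"
```

```text
t: 14.75
ee_pos: [586.6, 190.9, 265.8]
orientation: [0.321, 3.123, 0.001]
ft_force: [0.4, -0.1, -2.0]
width: 35.4
grasp_force: 29.6
(array([ 0.428, -1.776,  0.007]), array([0.002, 0.003, 0.   ])) [586.61299221 190.89546124 265.84512553]
```

```bash
python3 -m jog '0.2 -0.05 0 0 0 0 1;0.425 -0.2 0 0 0 0 1;0.425 -0.4 0 0 0 0 1;0.425 -0.6 0 0 0 0 1;0.425 -0.8 0 0 0 0 1;0.425 -1 0 0 0 0 1;0.425 -1 0 0 0 0 1;0.425 -1 0 0 0 0 1'; python3 -m jog '0 -0.2 0 0 0 0 1;0 -0.4 0 0 0 0 1;0 -0.6 0 0 0 0 1;0 -0.775 0 0 0 0 1;0 -0.775 0 0 0 0 1;0 -0.775 0 0 0 0 1'
python3 - <<'E'
from h import *
save('wrist','w4.png')
print(go([430.5,-139.5,264],-0.205),get_obs()['ee_pos'])
E
```

```text
t: 15.55
ee_pos: [461.6, 11.7, 263.4]
orientation: [-0.325, -3.122, 0.0]
ft_force: [0.7, -0.1, -1.0]
width: 35.4
grasp_force: 29.6
t: 16.15
ee_pos: [431.1, -138.8, 263.9]
orientation: [-0.322, -3.124, -0.001]
ft_force: [0.5, 0.6, -0.8]
width: 35.3
grasp_force: 29.6
(array([ 0.002, -0.007,  0.   ]), array([ 0.001, -0.003,  0.001])) [ 431.22348526 -138.29543637  264.05033304]
```

View pics/w4.png

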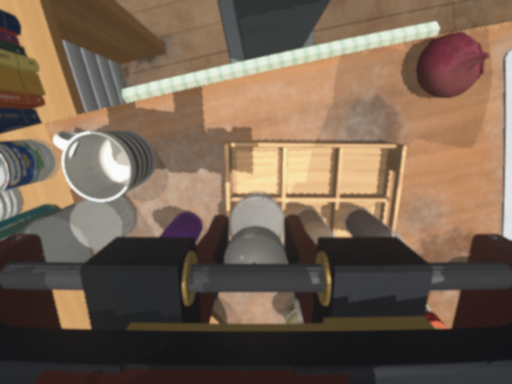

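```bash
python3 - <<'E'
from h import *
T=cam('wrist');y=-.205
a=ray('wrist',T,(227,143),50);b=ray('wrist',T,(406,145),50);print(a.round(1),b.round(1))
Rc=np.array([[np.cos(y),-np.sin(y)],[np.sin(y),np.cos(y)]])
print('model',np.array([485.5,-70])+Rc@[-83,-123],np.array([485.5,-70])+Rc@[-83,123])
E
python3 -m jog '0 -0.004 0.2 0 0 0 1;0 -0.004 0.4 0 0 0 1;0 -0.004 0.55 0 0 0 1;0 -0.004 0.65 0 0 0 1;0 -0.004 0.65 0 0 0 1;0 -0.004 0.65 0 0 0 1'
```

```text
[ 379.8 -167.    50. ] [430.4  68.6  50. ]
model [ 379.19917762 -173.52842682] [429.27669895  67.32057537]
t: 16.8
ee_pos: [431.3, -139.0, 134.7]
orientation: [-0.318, -3.125, -0.001]
ft_force: [1.0, 0.4, -0.9]
width: 35.4
grasp_force: 29.6
```

```bash
python3 -m jog '0 0 0.1 0 0 0 1;0 0 0.2 0 0 0 1;0 0 0.26 0 0 0 1;0 0 0.285 0 0 0 1;0 0 0.295 0 0 0 1;0 0 0.295 0 0 0 1'; python3 -m jog '0 0 0.006 0 0 0 1;0 0 0.01 0 0 0 1;0 0 0.013 0 0 0 1;0 0 0.013 0 0 0 1'
```

```text
t: 17.4
ee_pos: [431.4, -140.2, 76.2]
orientation: [0.321, 3.124, -0.0]
ft_force: [0.4, -0.4, -0.7]
width: 35.3
grasp_force: 29.6
t: 17.8
ee_pos: [431.0, -140.2, 73.2]
orientation: [0.321, 3.125, -0.0]
ft_force: [0.0, -0.7, -1.1]
width: 35.6
grasp_force: 29.6
```

```bash
python3 -m jog '0 0 0.004 0 0 0 1;0 0 0.007 0 0 0 1;0 0 0.007 0 0 0 1'
```

```text
t: 18.1
ee_pos: [431.7, -140.3, 72.4]
orientation: [0.321, 3.124, -0.0]
ft_force: [-0.2, 2.0, 9.2]
width: 35.4
grasp_force: 30.3
```

```bash
python3 -m jog '0 0 0 0 0 0 0.1;0 0 0 0 0 0 -0.1;0 0 0 0 0 0 -0.25;0 0 0 0 0 0 -0.25;0 0 0 0 0 0 -0.25;0 0 -0.05 0 0 0 -0.25;0 0 -0.2 0 0 0 -0.25;0 0 -0.4 0 0 0 -0.25'; python3 -m jog '0 0 -0.25 0 0 0 -0.3;0 0 -0.5 0 0 0 -1;0 0 -0.75 0 0 0 -1;0 0 -0.9 0 0 0 -1;0 0 -0.9 0 0 0 -1;0 0 -0.9 0 0 0 -1'
python3 - <<'E'
from h import *
for c in ['top','side']:
    get_image(c)
    for t in ['vinegar_bottle','salt_shaker','mustard_jar','spice_jar']:
        for d in pinpoint(t,c)[:3]: print(t,c,round(d['confidence'],2),w(cam(c),d['xyz']).round())
print(go([689,-111,330],-.205), go([689,-111,330],.15),get_obs()['ee_pos'])
E
```

```text
t: 18.9
ee_pos: [429.7, -139.7, 151.9]
orientation: [-0.321, -3.121, -0.001]
ft_force: [0.4, -0.8, 0.2]
width: 54.8
grasp_force: 0.0
t: 19.5
ee_pos: [430.8, -140.1, 332.3]
orientation: [0.321, 3.124, -0.001]
ft_force: [-0.1, -0.4, -0.4]
width: 87.7
grasp_force: 0.0
vinegar_bottle top 0.66 [525. -74.   8.]
vinegar_bottle top 0.21 [486. -71.   1.]
mustard_jar top 0.87 [ 691. -113.    1.]
spice_jar top 0.72 [691.  53.  -1.]
spice_jar top 0.2 [544.   0.   9.]
vinegar_bottle side 0.53 [524. -76.   9.]
salt_shaker side 0.77 [ 432. -145.    9.]
mustard_jar side 0.73 [ 686. -113.    2.]
spice_jar side 0.88 [694.  58.   6.]
(array([-1.234,  0.405,  0.005]), array([ 0.   , -0.002,  0.   ])) (array([-1.234,  0.405,  0.005]), array([ 0.001, -0.002, -0.678])) [ 430.89215289 -140.10537903  331.2057922 ]
```

```bash
python3 -m jog '-0.2 0.08 0 0 0 0 -1;-0.4 0.15 0 0 0 0 -1;-0.6 0.25 0 0 0 0 -1;-0.8 0.32 0 0 0 0 -1;-1 0.4 0 0 0 0 -1;-1 0.4 0 0 0 0 -1;-1 0.4 0 0 0 0 -1'; python3 -m jog '-0.13 0 0.1 0 0 0 -1;-0.13 0 0.1 0 0 0 -1;-0.13 0 0.1 0 0 0 -1'
python3 - <<'E'
from h import *
T,im=see('mustard_jar',86,'w5.png')
print(get_obs()['ee_pos'])
h=cv2.cvtColor(im,cv2.COLOR_RGB2HSV)
m=cv2.inRange(h,(0,150,80),(8,255,255))|cv2.inRange(h,(172,150,80),(180,255,255))
n,l,s,c=cv2.connectedComponentsWithStats(m)
for i in range(1,n):
    if s[i,4]>80: print(s[i],c[i].round(),ray('wrist',T,c[i],84).round(1))
print(go([689,-112,64],-.205))
E
```

```text
t: 20.7
ee_pos: [643.0, -102.2, 330.4]
orientation: [-0.32, -3.123, 0.0]
ft_force: [-0.3, 0.1, -0.6]
width: 87.7
grasp_force: 0.0
t: 21.0
ee_pos: [667.1, -108.1, 311.3]
orientation: [-0.322, -3.123, -0.0]
ft_force: [-0.2, 0.1, 0.3]
width: 87.9
grasp_force: 0.0
pin mustard_jar 0.83 [ 6.858e+02 -1.103e+02  4.000e-01] [257. 176.]
look mustard_jar 0.63 [ 682.6 -109.    89. ]
[ 667.74568524 -107.9364827   312.83534775]
[248  32  21  24 395] [258.  43.] [501. -71.  84.]
[ 50 128  30  31 510] [ 65. 143.] [ 567.9 -362.4   84. ]
[362 152  29  30 298] [373. 163.] [684.9  56.5  84. ]
[379 161  17  23 160] [388. 173.] [703.  77.  84.]
[238 169  37  37 746] [258. 185.] [ 683. -109.   84.]
(array([-0.107,  0.002,  1.244]), array([-0.   ,  0.002, -0.   ]))
```

View pics/w5.png

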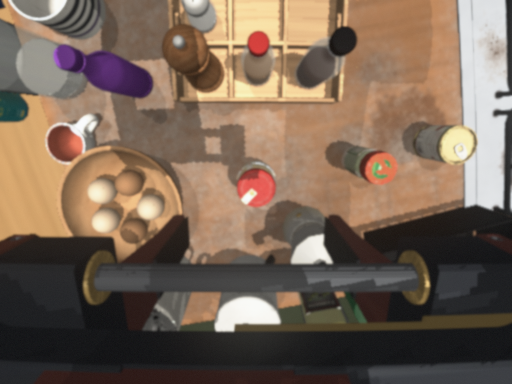

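Mustard lid at (257,187), so it stands at about (687,-110). I'll check how near the pots behind are.

Run:
```python
from h import *
T=cam('top')
for u in [(267,100),(267,110),(273,118),(307,75),(283,98)]:
    print(u,[ray('top',T,u,z).round() for z in (0,100,150)])
print(go([687,-110.3,64],-.205))
```

```text
(267, 100) [array([844., -52.,   0.]), array([809., -49., 100.]), array([792., -47., 150.])]
(267, 110) [array([810., -52.,   0.]), array([778., -49., 100.]), array([762., -47., 150.])]
(273, 118) [array([784., -72.,   0.]), array([753., -67., 100.]), array([738., -65., 150.])]
(307, 75) [array([ 929., -184.,    0.]), array([ 888., -170.,  100.]), array([ 867., -164.,  150.])]
(283, 98) [array([ 851., -105.,    0.]), array([815., -97., 100.]), array([798., -94., 150.])]
(array([-0.096,  0.008,  1.244]), array([-0.   ,  0.002, -0.   ]))
```

```bash
python3 -m jog '-0.095 0.008 0.2 0 0 0 -1;-0.095 0.008 0.4 0 0 0 -1;-0.095 0.008 0.6 0 0 0 -1;-0.095 0.008 0.8 0 0 0 -1;-0.095 0.008 0.85 0 0 0 -1;-0.095 0.008 0.85 0 0 0 -1'; python3 -m jog '0 0 0.15 0 0 0 -1;0 0 0.3 0 0 0 -1;0 0 0.38 0 0 0 -1;0 0 0.38 0 0 0 -1;0 0 0.38 0 0 0 -1;0 0 0.38 0 0 0 -1'; python3 -c "
from h import *
print(go([687,-110.3,64],-0.205),get_obs()['ft_force'])"
```

```text
t: 21.75
ee_pos: [686.5, -110.0, 141.0]
orientation: [-0.321, -3.123, -0.0]
ft_force: [0.5, -0.3, -0.3]
width: 87.9
grasp_force: 0.0
t: 22.35
ee_pos: [688.9, -110.3, 67.9]
orientation: [0.321, 3.122, -0.0]
ft_force: [-0.6, 0.0, -0.2]
width: 87.6
grasp_force: 0.0
(array([ 0.009, -0.002,  0.02 ]), array([0.   , 0.006, 0.001])) [-0.58919746  0.04678654 -0.18743984]
```

```bash
python3 -m jog '0 0 0 0 0 0 -0.1;0 0 0 0 0 0 0.3;0 0 0 0 0 0 1;0 0 0 0 0 0 1;0 0 0 0 0 0 1;0 0 0 0 0 0 1;0 0 0 0 0 0 1;0 0 0 0 0 0 1'
```

```text
t: 23.15
ee_pos: [687.5, -110.6, 66.1]
orientation: [0.321, 3.125, -0.001]
ft_force: [-3.3, -4.5, 5.3]
width: 57.9
grasp_force: 30.0
```

```bash
python3 -m jog '0 0 -0.05 0 0 0 1;0 0 -0.2 0 0 0 1;0 0 -0.4 0 0 0 1;0 0 -0.6 0 0 0 1;0 0 -0.8 0 0 0 1;0 0 -1 0 0 0 1;0 0 -1 0 0 0 1;0 0 -1 0 0 0 1'; python3 -m jog '0 0 -0.1 0 0 0 1;0 0 -0.2 0 0 0 1;0 0 -0.2 0 0 0 1'
python3 -c "
from h import *
print(go([462.5,17,306],-0.205),get_obs()['ee_pos'])"
```

```text
t: 23.95
ee_pos: [687.3, -109.5, 265.8]
orientation: [0.321, 3.124, 0.001]
ft_force: [0.2, 0.3, -4.2]
width: 57.9
grasp_force: 30.0
t: 24.25
ee_pos: [687.8, -109.8, 305.5]
orientation: [0.321, 3.125, 0.001]
ft_force: [0.6, -0.5, -2.5]
width: 57.7
grasp_force: 30.0
(array([ 1.232,  0.392, -0.003]), array([0.001, 0.001, 0.001])) [ 687.75815186 -109.80617083  305.50199359]
```

```bash
python3 -m jog '0.2 0.1 0 0 0 0 1;0.4 0.2 0 0 0 0 1;0.6 0.3 0 0 0 0 1;0.8 0.392 0 0 0 0 1;1 0.392 0 0 0 0 1;1 0.392 0 0 0 0 1;1 0.392 0 0 0 0 1'; python3 -m jog '0.15 0 0 0 0 0 1;0.232 0 0 0 0 0 1;0.232 0 0 0 0 0 1;0.232 0 0 0 0 0 1'
python3 - <<'E'
from h import *
T=cam('wrist');save('wrist','w6.png')
print(go([462.5,17,100],-0.205),get_obs()['ee_pos'])
E
```

```text
t: 24.95
ee_pos: [506.2, 7.7, 304.0]
orientation: [-0.32, -3.123, 0.0]
ft_force: [0.8, -1.0, -3.6]
width: 57.6
grasp_force: 30.0
t: 25.35
ee_pos: [463.2, 16.5, 305.2]
orientation: [0.322, 3.125, -0.0]
ft_force: [-0.0, -0.1, -2.9]
width: 58.1
grasp_force: 30.0
(array([5.000e-03, 1.000e-03, 1.027e+00]), array([ 0.   ,  0.001, -0.   ])) [463.4231387   16.49957931 305.37430161]
```

View pics/w6.png

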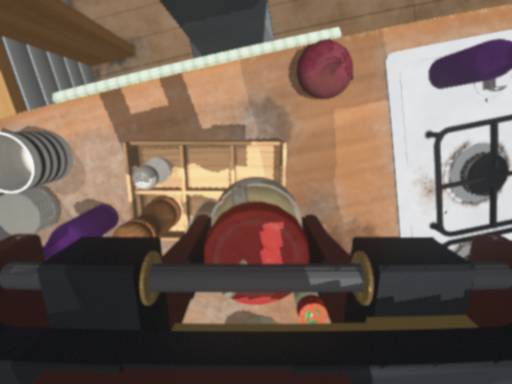

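The mustard hangs over the front left compartment. The caddy's front corners are at (126,142) and (286,142), and the salt stands at (150,172). Refining from the corners, then lowering.

```bash
python3 - <<'E'
from h import *
T=cam('wrist')
print(ray('wrist',T,(126,142),50).round(1),ray('wrist',T,(286,142),50).round(1),'model 379,-173 / 429,67')
E
python3 -m jog '0.004 0 0.2 0 0 0 1;0.004 0 0.4 0 0 0 1;0.004 0 0.6 0 0 0 1;0.004 0 0.8 0 0 0 1;0.004 0 0.9 0 0 0 1;0.004 0 0.9 0 0 0 1;0.004 0 0.9 0 0 0 1'
```

```text
[ 381.2 -165.1   50. ] [430.4  68.7  50. ] model 379,-173 / 429,67
t: 26.1
ee_pos: [462.4, 16.8, 125.6]
orientation: [-0.322, -3.125, 0.0]
ft_force: [0.3, -0.2, -2.3]
width: 58.0
grasp_force: 30.0
```

```bash
python3 -m jog '0 0.008 0 0 0 0 1;0 0.008 0.1 0 0 0 1;0 0.008 0.18 0 0 0 1;0 0.008 0.22 0 0 0 1;0 0.008 0.24 0 0 0 1;0 0.008 0.24 0 0 0 1'; python3 -m jog '0 0 0.006 0 0 0 1;0 0 0.01 0 0 0 1;0 0 0.01 0 0 0 1'
```

```text
t: 26.7
ee_pos: [462.2, 18.6, 78.1]
orientation: [0.321, 3.124, 0.0]
ft_force: [0.2, -0.5, -3.1]
width: 57.8
grasp_force: 30.0
t: 27.0
ee_pos: [461.9, 18.5, 76.0]
orientation: [0.321, 3.124, 0.0]
ft_force: [0.7, -0.1, -3.6]
width: 57.7
grasp_force: 30.0
```

```bash
python3 -m jog '0 0 0.004 0 0 0 1;0 0 0.008 0 0 0 1;0 0 0.008 0 0 0 1'; python3 -m jog '0 0 0.003 0 0 0 1;0 0 0.005 0 0 0 1;0 0 0.005 0 0 0 1'
```

```text
t: 27.3
ee_pos: [461.7, 18.5, 74.1]
orientation: [0.321, 3.125, 0.0]
ft_force: [0.3, -1.0, -3.0]
width: 58.1
grasp_force: 30.0
t: 27.6
ee_pos: [461.8, 18.5, 73.9]
orientation: [0.321, 3.125, -0.0]
ft_force: [-3.7, 0.4, 10.0]
width: 57.8
grasp_force: 30.0
```

```bash
python3 -m jog '0 0 0 0 0 0 -0.45;0 0 0 0 0 0 -0.6;0 0 0 0 0 0 -0.6;0 0 0 0 0 0 -0.6;0 0 0 0 0 0 -0.6;0 0 -0.05 0 0 0 -0.6;0 0 -0.2 0 0 0 -0.6;0 0 -0.4 0 0 0 -0.6'; python3 -m jog '0 0 -0.25 0 0 0 -1;0 0 -0.5 0 0 0 -1;0 0 -0.75 0 0 0 -1;0 0 -0.9 0 0 0 -1;0 0 -0.9 0 0 0 -1;0 0 -0.9 0 0 0 -1'
python3 -c "
from h import *
print(go([660,58,310],-0.205),get_obs()['ee_pos'])"
```

```text
t: 28.4
ee_pos: [460.4, 18.5, 153.3]
orientation: [-0.321, -3.121, 0.001]
ft_force: [1.2, -0.3, 0.1]
width: 70.1
grasp_force: 0.0
t: 29.0
ee_pos: [461.5, 18.5, 333.8]
orientation: [0.321, 3.124, 0.0]
ft_force: [0.7, 0.9, -0.6]
width: 87.5
grasp_force: 0.0
(array([-0.931,  0.395,  0.12 ]), array([0.001, 0.003, 0.   ])) [461.49070098  18.52481869 333.75208872]
```

```bash
python3 -m jog '-0.2 0.08 0 0 0 0 -1;-0.4 0.16 0 0 0 0 -1;-0.6 0.25 0 0 0 0 -1;-0.8 0.35 0.06 0 0 0 -1;-0.93 0.39 0.12 0 0 0 -1;-0.93 0.39 0.12 0 0 0 -1;-0.93 0.39 0.12 0 0 0 -1'
python3 - <<'E'
from h import *
T,im=see('spice_jar',106,'w7.png')
print(get_obs()['ee_pos'])
h=cv2.cvtColor(im,cv2.COLOR_RGB2HSV)
m=cv2.inRange(h,(0,150,80),(10,255,255))|cv2.inRange(h,(172,150,80),(180,255,255))
m=cv2.morphologyEx(m,cv2.MORPH_CLOSE,np.ones((7,7)))
n,l,s,c=cv2.connectedComponentsWithStats(m)
for i in range(1,n):
    if s[i,4]>80:
        b=s[i,:2]+s[i,2:4]/2-.5;print(s[i],b,ray('wrist',T,b,103).round(1))
E
```

```text
t: 29.7
ee_pos: [658.3, 57.0, 306.2]
orientation: [-0.32, -3.12, 0.001]
ft_force: [-0.7, -0.9, 0.3]
width: 87.6
grasp_force: 0.0
pin spice_jar 0.86 [691.3  53.4   1.1] [258. 186.]
pin spice_jar 0.63 [522.9 -74.7   8.4] [158. 102.]
look spice_jar 0.58 [683.1  54.3 107.7]
[658.55490297  56.86431272 309.08335083]
[ 170    0   46   53 1538] [192.5  26. ] [463.   20.1 103. ]
[ 92  77  26  24 468] [104.5  88.5] [ 507.8 -106.1  103. ]
[246 183  31  33 671] [261. 199.] [688.   57.4 103. ]
```

View pics/w7.png

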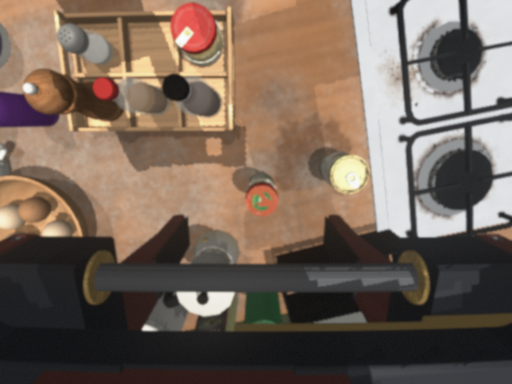

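Spice cap at (261,199), so the jar stands at about (689.5, 56). In the caddy everything stands upright: salt (80,42), mustard (195,30), vinegar, sauce and mill.

```bash
python3 -c "
from h import *
print(go([689.5,56,94],-0.205))"; python3 -m jog '-0.15 0.024 0.2 0 0 0 -1;-0.15 0.024 0.4 0 0 0 -1;-0.15 0.024 0.6 0 0 0 -1;-0.15 0.024 0.7 0 0 0 -1;-0.15 0.024 0.75 0 0 0 -1;-0.15 0.024 0.75 0 0 0 -1';python3 -c "
from h import *
print(go([689.5,56,94],-0.205))"
```

```text
(array([-0.153,  0.028,  1.075]), array([-0.   , -0.002,  0.   ]))
t: 30.45
ee_pos: [689.2, 55.5, 158.7]
orientation: [-0.321, -3.124, 0.0]
ft_force: [0.6, 0.6, 0.4]
width: 87.9
grasp_force: 0.0
(array([-0.002,  0.003,  0.323]), array([-0.001, -0.003,  0.   ]))
```

```bash
python3 -m jog '0 0.003 0.15 0 0 0 -1;0 0.003 0.32 0 0 0 -1;0 0.003 0.32 0 0 0 -1;0 0.003 0.32 0 0 0 -0.5;0 0.003 0.32 0 0 0 0.2;0 0.003 0.32 0 0 0 1;0 0.003 0.32 0 0 0 1;0 0.003 0.32 0 0 0 1'; python3 -m jog '0 0 0 0 0 0 1;0 0 0 0 0 0 1;0 0 0 0 0 0 1;0 0 0 0 0 0 1'
```

```text
t: 31.25
ee_pos: [690.6, 56.3, 96.0]
orientation: [0.321, 3.124, 0.0]
ft_force: [-0.5, 0.3, -0.1]
width: 51.1
grasp_force: 0.0
t: 31.65
ee_pos: [690.5, 56.3, 95.5]
orientation: [0.321, 3.124, 0.0]
ft_force: [-0.1, 0.6, 4.3]
width: 44.1
grasp_force: 30.0
```

```bash
python3 -m jog '0 0 -0.05 0 0 0 1;0 0 -0.2 0 0 0 1;0 0 -0.4 0 0 0 1;0 0 -0.6 0 0 0 1;0 0 -0.8 0 0 0 1;0 0 -1 0 0 0 1;0 0 -1 0 0 0 1;0 0 -1 0 0 0 1'; python3 -m jog '0 0 -0.1 0 0 0 1;0 0 -0.2 0 0 0 1;0 0 -0.2 0 0 0 1'
python3 -c "
from h import *
print(go([446.3,-61,335],-0.205),get_obs()['ee_pos'])"
```

```text
t: 32.45
ee_pos: [690.2, 56.2, 296.2]
orientation: [0.321, 3.124, 0.0]
ft_force: [-0.3, -0.2, -2.2]
width: 43.7
grasp_force: 30.0
t: 32.75
ee_pos: [690.5, 56.3, 335.7]
orientation: [0.321, 3.124, 0.0]
ft_force: [-0.2, -0.4, -1.3]
width: 44.0
grasp_force: 30.0
(array([ 1.076, -0.822,  0.002]), array([0.001, 0.002, 0.   ])) [690.52717329  56.25825554 335.73639716]
```

```bash
python3 -m jog '0.15 -0.1 0 0 0 0 1;0.3 -0.22 0 0 0 0 1;0.45 -0.34 0 0 0 0 1;0.6 -0.45 0 0 0 0 1;0.8 -0.6 0 0 0 0 1;1 -0.75 0 0 0 0 1;1 -0.82 0 0 0 0 1;1 -0.82 0 0 0 0 1'; python3 -m jog '0.076 0 0 0 0 0 1;0.076 0 0 0 0 0 1;0.076 0 0 0 0 0 1;0.076 0 0 0 0 0 1'
python3 - <<'E'
from h import *
save('wrist','w8.png')
print(go([446.3,-61,130],-0.205),get_obs()['ee_pos'])
E
```

```text
t: 33.55
ee_pos: [458.9, -64.6, 333.5]
orientation: [-0.324, -3.122, 0.0]
ft_force: [0.5, 1.3, -1.4]
width: 43.9
grasp_force: 30.0
t: 33.95
ee_pos: [446.5, -60.1, 334.9]
orientation: [0.32, 3.125, 0.0]
ft_force: [-0.2, -0.4, -0.6]
width: 44.2
grasp_force: 30.0
(array([ 0.   , -0.004,  1.025]), array([ 0.   , -0.   ,  0.002])) [446.54736289 -60.17481088 334.96732105]
```

View pics/w8.png

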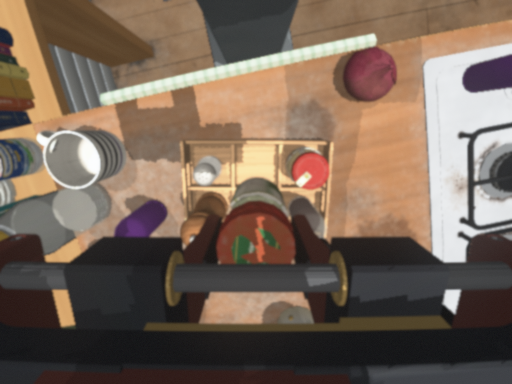

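The spice jar hangs centred over the front middle compartment, between salt (207,170) and mustard (308,170). Lowering.

```bash
python3 -m jog '0 -0.003 0.2 0 0 0 1;0 -0.003 0.4 0 0 0 1;0 -0.003 0.6 0 0 0 1;0 -0.003 0.75 0 0 0 1;0 -0.003 0.85 0 0 0 1;0 -0.003 0.95 0 0 0 1;0 -0.003 0.95 0 0 0 1;0 -0.003 0.95 0 0 0 1'; python3 -m jog '0 0 0.08 0 0 0 1;0 0 0.14 0 0 0 1;0 0 0.18 0 0 0 1;0 0 0.192 0 0 0 1;0 0 0.192 0 0 0 1'
```

```text
t: 34.8
ee_pos: [446.3, -61.0, 145.1]
orientation: [-0.321, -3.125, -0.0]
ft_force: [-0.5, 0.2, -0.2]
width: 43.6
grasp_force: 30.0
t: 35.3
ee_pos: [446.0, -61.1, 106.6]
orientation: [-0.321, -3.125, -0.0]
ft_force: [-0.1, 0.2, -1.2]
width: 43.8
grasp_force: 30.0
```

```bash
python3 -m jog '0 0 0.006 0 0 0 1;0 0 0.011 0 0 0 1;0 0 0.011 0 0 0 1'; python3 -m jog '0 0 0.003 0 0 0 1;0 0 0.006 0 0 0 1;0 0 0.006 0 0 0 1'
```

```text
t: 35.6
ee_pos: [446.1, -61.2, 104.6]
orientation: [0.321, 3.125, -0.0]
ft_force: [0.2, 0.3, -0.4]
width: 44.1
grasp_force: 30.0
t: 35.9
ee_pos: [446.2, -61.2, 103.4]
orientation: [0.321, 3.125, -0.0]
ft_force: [0.4, 0.2, 0.9]
width: 43.8
grasp_force: 30.0
```

```bash
python3 -m jog '0 0 0.003 0 0 0 1;0 0 0.003 0 0 0 1'; python3 -m jog '0 0 0 0 0 0 -0.1;0 0 0 0 0 0 -0.25;0 0 0 0 0 0 -0.25;0 0 0 0 0 0 -0.25;0 0 0 0 0 0 -0.25;0 0 -0.05 0 0 0 -0.25;0 0 -0.2 0 0 0 -0.25;0 0 -0.4 0 0 0 -0.25'; python3 -m jog '0.3 0 -0.25 0 0 0 -0.3;0.3 0 -0.5 0 0 0 -0.3;0.3 0 -0.75 0 0 0 -0.3;0.3 0 -0.75 0 0 0 -0.3;0.3 0 -0.75 0 0 0 -0.3'
python3 - <<'E'
from h import *
a=get_image('top')[140:240,210:340,::-1];b=get_image('side')[130:250,210:340,::-1]
cv2.imwrite('pics/fin.png',np.hstack([cv2.resize(a,(400,400)),cv2.resize(b,(390,400))]))
for c in ['top','side']:
    get_image(c)
    for t in ['caddy','vinegar_bottle','salt_shaker','mustard_jar','spice_jar','pepper_mill','sauce_bottle']:
        for d in pinpoint(t,c)[:2]: print(t,c,round(d['confidence'],2),w(cam(c),d['xyz']).round())
E
```

```text
t: 36.1
ee_pos: [446.6, -61.2, 103.4]
orientation: [0.321, 3.124, -0.0]
ft_force: [-1.4, 0.3, 10.1]
width: 44.0
grasp_force: 30.0
t: 36.9
ee_pos: [444.7, -60.9, 182.9]
orientation: [-0.321, -3.121, -0.0]
ft_force: [1.0, -0.2, 0.3]
width: 54.7
grasp_force: 0.0
t: 37.4
ee_pos: [388.5, -49.1, 336.6]
orientation: [0.32, 3.117, -0.001]
ft_force: [-0.4, -0.1, -0.5]
width: 56.9
grasp_force: 0.0
caddy top 0.66 [486. -68.   0.]
vinegar_bottle top 0.45 [522. -73.   8.]
mustard_jar top 0.66 [463.  15.   7.]
pepper_mill top 0.87 [ 512. -155.    7.]
sauce_bottle top 0.85 [ 494. -268.   -1.]
sauce_bottle top 0.83 [378. 331.   0.]
caddy side 0.94 [482. -65.   0.]
caddy side 0.33 [ 435. -140.    8.]
vinegar_bottle side 0.57 [524. -76.   9.]
salt_shaker side 0.43 [ 430. -143.    9.]
mustard_jar side 0.66 [463.  18.  12.]
mustard_jar side 0.25 [482. -69.  -1.]
spice_jar side 0.63 [447. -60.  11.]
pepper_mill side 0.94 [ 508. -158.    9.]
pepper_mill side 0.39 [541.   4.  12.]
sauce_bottle side 0.81 [542.   2.  12.]
sauce_bottle side 0.72 [ 497. -267.    3.]
```

View pics/fin.png

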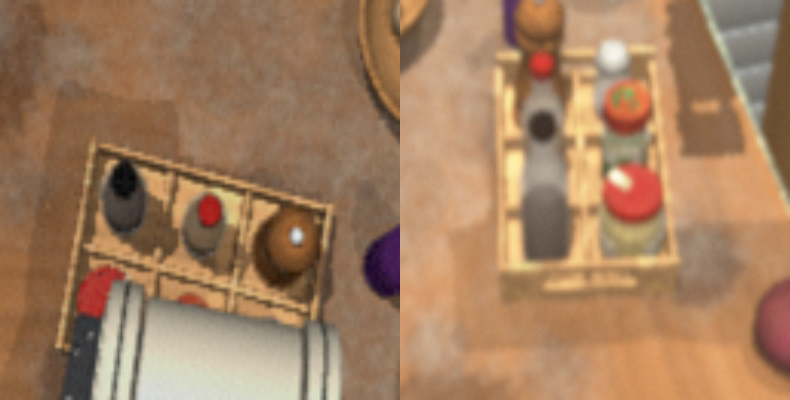

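The side view shows all six upright in their compartments and the caddy where it was, with the robot clear. Handing in.

```bash
python3 -c "
from workcell import *
print(close_job())"
```

```text
the job is handed in; nothing more can be done
None
```

The caddy is filled and handed in at about 38 s: vinegar, salt, mustard and spice each stand upright in their compartments, with the caddy, mill and sauce bottle unmoved in the final pictures and the bystanders never touched.

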